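Turn the slide plate over and index the stage to its reading hole

TASK

First, with the stage still locked in its middle hole, take the slide plate by its blue handle and turn it right over on its hinge until it lies flat with the slides up. Then pull the black lock knob up, slide the carriage along to the next hole, the one beside the green marker, and press the knob fully down so the pin is home; the spring lifts it again if you let go, so finish while still holding the knob down. Leave everything else on the bench where it stands.

Things in the scene. Friction and masses are not known exactly. Their poses are not given: they have to be found in the camera images.
- stage: The fixed slide-indexing stage. Grey base plate 190 (x) x 300 (y) x 12 high; origin on the table under the middle of the sliding range. Its y axis is the sliding direction of the carriage, its x axis points from the blue handle's side to the black knob's side, z up. A steel index bar along y at x = +68, top at z = 34, has three holes at y = -40, 0, +40. Dark end blocks 100 x 16, top at z = 40, stand at y = -137 and +137.
- carriage (a joint): Dark anodised carriage (deck 90 x 140 x 8, top at z = 44 above the table, with an ear 40 wide reaching to x = +85 over the index bar). Value in m along the stage's y axis: 0 with the pin in the middle hole (start), +0.040 and -0.040 at the next holes either side, stops at +-0.045. The pin has about 1.2 mm of play each way in a hole. Rubs with about 1.5 N.
- index_pin (a joint): The lock plunger on the carriage's ear. Value in m, upward: 0 = pressed fully home (pin 10 mm deep in its hole), about 0.005 = where its spring leaves it untouched (pin half in the hole, carriage still locked), above 0.010 = clear of the hole, 0.018 = top stop. Spring 1000 N/m both ways: about 5 N of steady pressing to keep it home, about 12 N pull at the top stop.
- pin_knob (a point): Point on the axis of the plunger's black upright knob (25 dia x 36 tall, yellow dot on top), at the height to grip: 20 above the knob's underside, 16 below its top; 26 above the ear's top when fully home. At stage x = +68, y = carriage value. It moves with the pin and the carriage. Orientation as the stage's. Free to both sides along y.
- plate (a joint): Turn-over slide plate hinged on the carriage, 76 (x) x 54 x 6 thick, grey back, white face with two glass slides. The hinge runs along the stage's x axis through y = carriage value, z = 50 above the table. Value in rad: 0 = lying flat on the +y half, back up (starts there or slightly lifted); pi/2 = upright; pi = lying flat on the -y half, slides up. Friction of 0.05 N m holds it wherever it is left.
- plate_grip (a point): Point to grip on the blue round handle of the plate: a rod 10 dia along the stage's x axis, sticking out 47 from the plate's edge on the robot's side (stage x = -38 to -85), 52 from the hinge axis. This point is on the rod's axis at stage x = -66, clear of plate and deck; with the plate flat it is 50 above the table and 38 above the base plate. It swings and turns with the plate: at joint value q it is at y = carriage + 52 cos q, z = 50 + 52 sin q.
- green_mark: Green domed marker, 20 dia x 22 high, fixed on the base plate (origin at its underside, 12 above the table) beside the hole where the slides are read: stage x = +102, and y = +40 or -40, the same y as that hole.
- red_mark: Red domed marker of the same size beside the hole at the opposite end, which is not to be used now.
- stain_bottle: Amber glass stain bottle with white cap, 42 dia x 85, standing near one end of the stage. Bystander; origin under its centre.
- dish: Closed round culture dish, 90 dia x 14, lying near the other end of the stage. Bystander; origin under its centre.
- slide_box: Blue slide box, 60 x 85 x 32, lying behind the stage. Bystander; origin under its centre.
- dropper_bottle: White dropper bottle with red cap, 36 dia x 80, standing to the robot's right. Bystander; origin under its centre.
- beaker: Glass beaker, 68 dia x 85, standing to the robot's right. Bystander; origin under its centre.
- steel_tray: Small open steel tray, 110 x 70 x 22, to the robot's left. Bystander; origin under its centre.

How it is judged:
On the way, in this order (a step that is already met when the one before it is completed fails the run):
1. the plate is turned over and flat, with the carriage still locked in its middle hole (value of joint plate above 3.02 rad and value of joint carriage between -0.004 and 0.004 m and value of joint index_pin below 0.0095 m), for 0.2 s.
2. the knob is pulled up by the fingers until the pin is clear of its hole (value of joint index_pin above 0.0102 m and contact force between the fingers and index_pin above 3 N), for 0.05 s.
3. the carriage stands at the green marker's hole and the pin is pressed fully home (y of pin_knob in the frame of green_mark between -0.003 and 0.003 m and value of joint index_pin below 0.0015 m and contact force between the fingers and index_pin above 3 N), for 0.2 s.
At the end, for the whole second after the job is handed in: The plate lies flat with slides up (hinge beyond 3.02 rad), the carriage stands at the green marker's hole (knob within 3 mm of the marker along the rail), the pin is within 1.5 mm of fully home, and the fingers are still on the knob with more than 3 N, holding it down against its spring (all of step 3 and value of joint plate above 3.02 rad); the arm keeps its last pose, push and grip.
It fails at once if a bystander was moved by more than 20 mm (distance of any of stain_bottle, dish, slide_box, dropper_bottle, beaker, steel_tray from where it was at the start of the episode above 0.02 m).
It also fails if it takes over 58 s, if anything falls off the work surface, if the arm or the gripper's body presses on something with over 40 N, if the wrist force passes 120 N, or if a joint passes its speed limit or range.

ROBOT

A 6-joint arm with a two-finger parallel gripper is mounted at the origin on the work surface. World frame = base frame: x ahead of the robot, y to its left, z up, the work surface at z = 0. Lengths are in m, angles in rad, forces in N, time in s.
With the tool pointing down it reaches from about 0.3 to 0.875 m from the base axis. Payload 6.4 kg.
Tool frame: the origin (TCP) lies on the centre line of the jaws, within the pads' length; the fingertips stand 19 mm ahead of it and the grasp point (between the pads) is the TCP; z points along the fingers, x is the direction in which the jaws open and shut, and the axes are right-handed (so a half turn about z gives the same grasp; the last joint's range is limited). The gripper opens to 88 mm and grips with 3 to 60 N. Pads are 18 mm wide; open, the fingers measure 123 mm over their backs; the gripper's body (75 mm by 187 mm) begins 45 mm behind the grasp point.
Start: joints at [1.064, 0.181, 1.607, -0, 1.354, -0.206], TCP at [0.17, 0.549, 0.258] pointing down, gripper open.
Joint ranges: [-2.99, 2.99], [-0.89, 2.07], [0.3, 2.58], [-1.14, 4.28], [0, 2.63], [-3.12, 3.12]. Speed limits (rad/s): [2.57, 2.57, 3.01, 3.14, 3.14, 3.14].

INTERFACE

Orientations are given as a unit quaternion [w, x, y, z].
In Python, from workcell import manip gives the robot as it stands. The module is installed in compiled form; this text tells all that it offers.
- The arm moves only by the tool step_arm, never from a script. Its argument "targets" is a list of rows, each a list of 4 numbers: the shift along the tool's x, y, z in m, then the turn about the tool's z in degrees. A call has 1 to 5 rows; each row shifts and turns the commanded pose from where the row before left it, along the tool's axes as they then stand; what a row does not reach is not made up. A row lasts 1/10 s, in which the tool goes at most 50 mm and 8.59 degrees, less where a joint would pass 70% of its speed; a pose out of reach is approached as far as the arm can. A call with a gripper value outside its range is refused whole. "gripper" is the gripper's target within -1 to 1 (shut at 1, half-way at 0, fully open at -1), set as the call begins (left out, the last holds). The fingers move at their own pace and stop on an object; the grip force is fixed at half the most. Time passes only in rows, so rows that do not move let the fingers close. It gives the time, the measured TCP pose, the force and the opening at its end, in the units of the state.
- manip.get_state(): the state, without advancing time (a new reading comes with each control period).
- manip.get_image(name): name is "side" or "top"; returns the picture (400x640x3 uint8, red, green, blue); there is no depth.
- manip.get_calibration(name): a dict with "fx", "fy", "cx", "cy" (pixels), "T" (4x4, takes a point from camera to world coordinates). Camera axes: x right, y down, z forward; pixel columns grow to the right and rows downward; lengths in m; the calibration is good to about 2 mm. A picture is of the moment at which its call begins. get_calibration takes no time and is no camera call.
- manip.close_job(): hands the job in, once; it reports no verdict.
The state is a dict: "t": time; "q": joint angles; "qd": joint speeds; "joint_efforts": joint torques, N m; "tcp_pos": TCP position; "orientation": TCP orientation; "ft_force": force on the tool from outside, world axes, zero at the start; "torque": the same for the moment, N m; "width": finger opening in m.
Only numpy, scipy, OpenCV 4.12 (cv2) and the standard library are available. Lean on these libraries where they do the work, as an engineer would, in place of code of your own. Each camera call takes 0.05 s, during which the arm holds its last target.

## Working session

There is one attempt and no reset: what is moved stays moved. The work goes in short steps, Python scripts to look and compute and a tool call to move; the robot and the scene stay as the last step left them, time stands still between calls to the robot, and variables do not carry over. Pictures are saved under pics/ and viewed, and the job is handed in when it is done.

Besides the shell and the picture viewer there is one more tool, called after ">>>" as name(argument=value, ...) on one line, values as JSON. step_arm: Moves the arm, as the interface text tells. Its arguments: {"type":"object","properties":{"targets":{"type":"array"},"gripper":{"type":"number"}},"required":["targets"]}

```bash
mkdir -p pics; python3 - <<'E'
from workcell import manip
import cv2
s=manip.get_state()
for k in s: print(k,s[k])
for n in("side","top"):
    cv2.imwrite(f"pics/{n}0.png",manip.get_image(n)[:,:,::-1]); c=manip.get_calibration(n); print(n,c)
E
```

```text
t 0.0
q [ 1.06369218e+00  1.81485397e-01  1.60795908e+00 -2.09944945e-05
  1.35378520e+00 -2.06328338e-01]
qd [ 0.00024274 -0.00046574  0.00206759  0.00042219 -0.00203688  0.00154998]
joint_efforts [ 3.23075601e-04 -4.33872521e+01 -3.41843569e+01  7.03403936e-02
  3.83847021e-02 -1.61304024e-04]
tcp_pos [0.17011789 0.54875838 0.25686504]
orientation [ 3.49555324e-04  8.05063994e-01  5.93187403e-01 -7.40189775e-04]
ft_force [ 0.34985788 -0.08333214  0.49325875]
torque [0.01571917 0.01372815 0.06469831]
width 0.0878438231112293
side {'fx': 370.19226948033395, 'fy': 370.19226948033395, 'cx': 316.4125010464115, 'cy': 202.29440074489887, 'T': array([[-0.95089785, -0.17624721,  0.25442129,  0.32273576],
       [-0.30932931,  0.51349569, -0.80039837,  0.76637695],
       [ 0.01042375, -0.83979706, -0.54280038,  0.62201831],
       [ 0.        ,  0.        ,  0.        ,  1.        ]])}
top {'fx': 466.26553504480995, 'fy': 466.26553504480995, 'cx': 321.8598144721645, 'cy': 195.07166287186695, 'T': array([[ 1.16048357e-03, -9.85193892e-01,  1.71439925e-01,
         3.58743744e-01],
       [-9.99923774e-01, -3.25060704e-03, -1.19113625e-02,
        -1.27954846e-02],
       [ 1.22922854e-02, -1.71413034e-01, -9.85122567e-01,
         1.33851554e+00],
       [ 0.00000000e+00,  0.00000000e+00,  0.00000000e+00,
         1.00000000e+00]])}
```

View pics/side0.png

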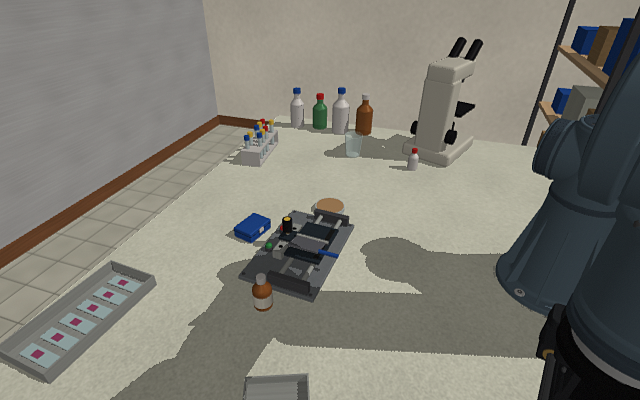

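View pics/top0.png

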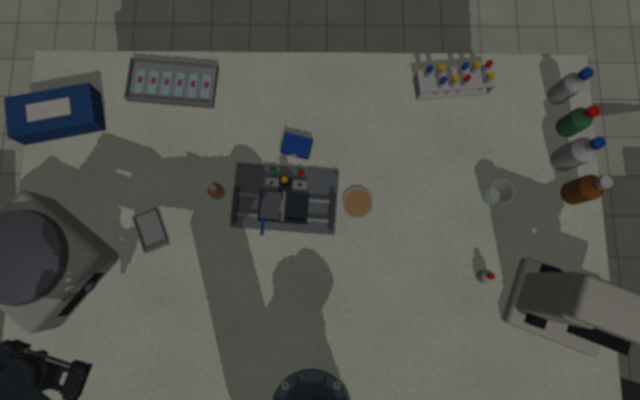

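The side view shows the stage around (300,255), with the amber bottle at its near end and the dish at its far end. In the top view the stage spans about (233-338, 163-234), with the blue handle at (263,227) and the yellow dot at (285,180). I'll enlarge both.

```bash
python3 - <<'E'
import cv2
a=cv2.imread("pics/top0.png")[150:245,205:385]; cv2.imwrite("pics/top0c.png",cv2.resize(a,None,fx=4.4,fy=4.4,interpolation=cv2.INTER_CUBIC))
a=cv2.imread("pics/side0.png")[195:315,225:375]; cv2.imwrite("pics/side0c.png",cv2.resize(a,None,fx=5,fy=5,interpolation=cv2.INTER_CUBIC))
E
```

```text
(no output)
```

View pics/top0c.png

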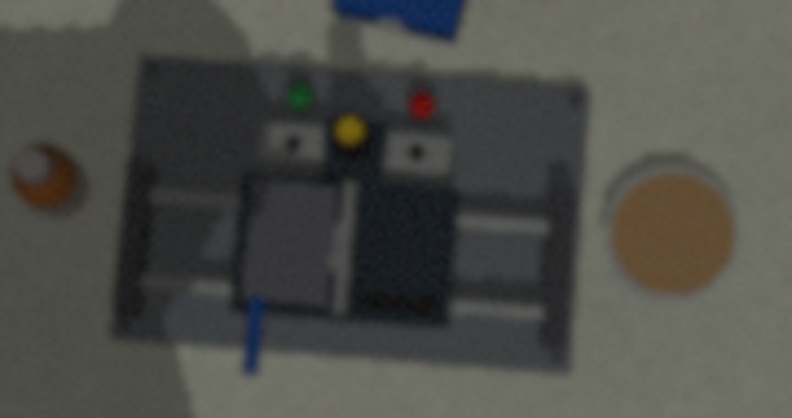

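View pics/side0c.png

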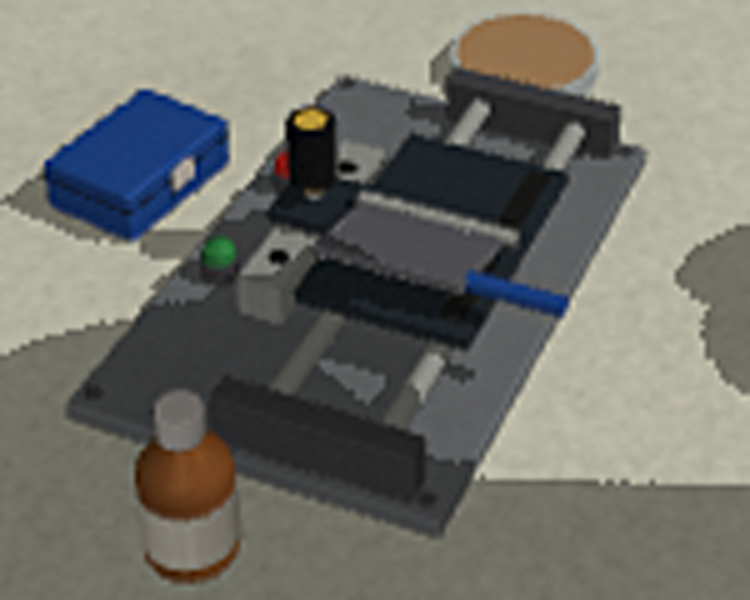

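```bash
cat > h.py <<'E'
import numpy as np, cv2
from workcell import manip
from scipy.optimize import least_squares
C={n:manip.get_calibration(n) for n in("side","top")}
def proj(n,P):
    c=C[n];T=c["T"];p=(np.atleast_2d(P)-T[:3,3])@T[:3,:3]
    return np.c_[c["fx"]*p[:,0]/p[:,2]+c["cx"],c["fy"]*p[:,1]/p[:,2]+c["cy"]]
def tri(top,side):
    f=lambda X:np.r_[(proj("top",X)[0]-top),(proj("side",X)[0]-side)]
    r=least_squares(f,[.4,0,.05]);return r.x,np.abs(r.fun).max()
E
python3 - <<'E'
from h import *
tc=lambda u,v:np.array([u/4.4+205-.4,v/4.4+150-.4])
sc=lambda u,v:np.array([u/5+225-.4,v/5+195-.4])
pts={'dot':((350,130),(311,120)),'h_in':((257,300),(470,283)),'h_out':((250,372),(564,304)),
'c++':((143,57),(70,410)),'c+-':((587,85),(341,80)),'c--':((568,372),(645,152)),'c-+':((112,337),(441,530)),
'green':((299,95),(219,250)),'red':((421,104),(281,163)),'hole+':((293,143),(279,257)),'hole-':((416,152),(348,167))}
for k,(a,b) in pts.items():
    X,e=tri(tc(*a),sc(*b)); print(k,X.round(4),round(e,2))
# stage fit
loc={'c++':(.095,.15,.012),'c+-':(.095,-.15,.012),'c--':(-.095,-.15,.012),'c-+':(-.095,.15,.012),'hole+':(.068,.04,.034),'hole-':(.068,-.04,.034)}
def f(p):
    R=np.array([[np.cos(p[3]),-np.sin(p[3]),0],[np.sin(p[3]),np.cos(p[3]),0],[0,0,1]]);o=[]
    for k,l in loc.items():
        X=R@np.array(l)+[p[0],p[1],p[2]]
        o+=list(proj("top",X)[0]-tc(*pts[k][0]))+list(proj("side",X)[0]-sc(*pts[k][1]))
    return np.array(o)
r=least_squares(f,[.4,0.1,0,0],loss='soft_l1');print(r.x,np.degrees(r.x[3]),f(r.x).round(1))
E
```

```text
dot [0.6195 0.0751 0.089 ] 0.2
h_in [0.5171 0.1339 0.0591] 0.07
h_out [0.4713 0.1369 0.0615] 0.21
c++ [0.6858 0.2194 0.0048] 0.34
c+- [ 0.6663 -0.0767  0.0058] 0.8
c-- [ 0.4767 -0.0629  0.007 ] 0.17
c-+ [0.4983 0.2336 0.0047] 0.44
green [0.656  0.1133 0.0261] 0.15
red [0.6531 0.0341 0.0248] 0.71
hole+ [0.6223 0.1158 0.0326] 0.27
hole- [0.6164 0.036  0.0331] 0.31
[ 0.57963497  0.07884971 -0.00702951 -0.06935656] -3.9738381346285427 [ -0.8   0.7  -0.4   0.7   0.4   1.6   0.    0.1   0.5   1.    0.7   0.5
  -0.5   1.5   0.8   0.7   1.1  -8.9 -10.2  -1.    0.9  -8.9  -9.9  -0.7]
```

```bash
python3 - <<'E'
from h import *
tc=lambda u,v:np.array([u/4.4+205-.4,v/4.4+150-.4])
sc=lambda u,v:np.array([u/5+225-.4,v/5+195-.4])
pts={'dot':((350,130),(311,120)),'c++':((143,57),(70,410)),'c+-':((587,85),(341,80)),'c--':((568,372),(645,152)),'c-+':((112,337),(441,530)),
'green':((299,95),(219,250)),'red':((421,104),(281,163)),'hole+':((293,143),(279,257)),'hole-':((416,152),(348,167))}
def f(p,full=0):
    b=p[4]
    loc={'c++':(b+.095,.15,.012),'c+-':(b+.095,-.15,.012),'c--':(b-.095,-.15,.012),'c-+':(b-.095,.15,.012),'hole+':(.068,.04,.034),'hole-':(.068,-.04,.034),
     'green':(.102,.04,.028),'red':(.102,-.04,.028)}
    R=np.array([[np.cos(p[3]),-np.sin(p[3]),0],[np.sin(p[3]),np.cos(p[3]),0],[0,0,1]]);o=[]
    for k,l in loc.items():
        X=R@np.array(l)+[p[0],p[1],p[2]]
        o+=list(proj("top",X)[0]-tc(*pts[k][0]))+list(proj("side",X)[0]-sc(*pts[k][1]))
    return np.array(o)
r=least_squares(f,[.55,0.1,0,0,.03],loss='soft_l1');p=r.x;print(p,np.degrees(p[3]),f(p).round(1))
c,s=np.cos(p[3]),np.sin(p[3]);R=np.array([[c,-s,0],[s,c,0],[0,0,1]])
print('knob0',R@[.068,0,.062+.008]+[p[0],p[1],0]);print('knob+',R@[.068,.04,.062]+[p[0],p[1],0])
for h in ([.5171,.1339,.0591],[.4713,.1369,.0615]): print('handle local',R.T@(np.array(h)-[p[0],p[1],0]))
print('dot local',R.T@(np.array([.6195,.0751,.089])-[p[0],p[1],0]))
for q in (0,.2,1.57,3.1416): print(q,R@[-.066,.052*np.cos(q),.05+.052*np.sin(q)]+[p[0],p[1],0])
S=manip.get_state();from scipy.spatial.transform import Rotation as Ro
o=S["orientation"];print(Ro.from_quat([*o[1:],o[0]]).as_matrix().round(3))
E
```

```text
[ 0.55259803  0.08035984 -0.00429857 -0.06923607  0.02883013] -3.9669343890844884 [-0.7 -0.1 -1.1 -0.5  0.6  0.8 -0.5 -0.9  0.7  0.3  0.2 -0.6 -0.5  0.8
  0.1 -0.6  0.3  0.2 -0.5  0.7  0.2  0.1 -0.7  0.8  0.1 -0.  -0.5  0.6
  0.1 -0.1  1.3  0.4]
knob0 [0.62043511 0.07565555 0.07      ]
knob+ [0.62320234 0.11555972 0.062     ]
handle local [-0.03911693  0.0509561   0.0591    ]
handle local [-0.08501474  0.05078043  0.0615    ]
dot local [ 0.06710556 -0.00061891  0.089     ]
0 [0.49035355 0.13680119 0.05      ]
0.2 [0.49028185 0.13576714 0.06033081]
1.57 [0.48675902 0.08496708 0.10199998]
3.1416 [0.48315875 0.03305036 0.04999962]
[[ 0.296  0.955 -0.001]
 [ 0.955 -0.296 -0.001]
 [-0.001 -0.    -1.   ]]
```

Stage and handle agree with the given sizes. The stage origin is about (0.5526, 0.0804), yaw -4.0°, the handle is slightly lifted, and green is at stage y=+40. First I'll align the tool (tool x = stage y, tool y = stage x).

>>> step_arm(targets=[[0,0,0,-6.6],[0,0,0,-6.6],[-0.033,0.029,0,0],[-0.033,0.029,0,0],[-0.033,0.029,0,0]], gripper=-1)

```text
t: 0.6
tcp_pos: [0.2504, 0.443, 0.2572]
orientation: [0.0, 0.731, 0.682, -0.0]
ft_force: [0.5, 0.5, 0.3]
width: 0.0881
```

>>> step_arm(targets=[[-0.033,0.029,0,0],[-0.033,0.029,0,0],[-0.033,0.029,0,0],[-0.033,0.029,0,0],[-0.033,0.029,0,0]])

```text
t: 1.1
tcp_pos: [0.3838, 0.2679, 0.2576]
orientation: [-0.0, 0.732, 0.682, -0.0]
ft_force: [0.8, 0.6, -0.3]
width: 0.0881
```

>>> step_arm(targets=[[-0.033,0.029,0,0],[-0.033,0.029,0,0],[-0.033,0.029,0,0],[-0.033,0.029,0,0],[0,0,0,0]])

```text
t: 1.6
tcp_pos: [0.492, 0.1258, 0.2574]
orientation: [0.001, 0.733, 0.68, -0.0]
ft_force: [0.2, 0.1, 0.3]
width: 0.0883
```

```bash
cat > loc.py <<'E'
from h import *
from scipy.spatial.transform import Rotation as Ro
def loc():
    S=manip.get_state();o=S["orientation"];M=Ro.from_quat([*o[1:],o[0]]).as_matrix()
    a=-0.0692;c,s=np.cos(a),np.sin(a);R=np.array([[c,-s,0],[s,c,0],[0,0,1]])
    l=R.T@(np.array(S["tcp_pos"])-[.5526,.0804,0])
    print('t',S['t'],'local',l.round(4),'toolx deg',np.degrees(np.arctan2(M[1,0],M[0,0])).round(2),'tz',M[:,2].round(3),'F',np.round(S['ft_force'],1),'w',round(S['width'],4),'qd',np.abs(S['qd']).max().round(3))
if __name__=="__main__": loc()
E
python3 loc.py
```

```text
t 1.6 local [-0.0636  0.0411  0.2574] toolx deg 85.67 tz [ 0.001 -0.001 -1.   ] F [0.2 0.1 0.3] w 0.0883 qd 0.075
```

>>> step_arm(targets=[[0.009,-0.0025,0.04,0.3],[0,0,0.045,0],[0,0,0.045,0],[0,0,0.04,0],[0,0,0.01,0]])

```text
t: 2.1
tcp_pos: [0.4835, 0.1393, 0.0733]
orientation: [-0.003, 0.733, 0.68, -0.003]
ft_force: [-1.0, -1.3, 0.0]
width: 0.0883
```

```bash
python3 - <<'E'
from loc import *
loc()
a=manip.get_image("side")[:,:,::-1][175:315,215:395]; cv2.imwrite("pics/side1c.png",cv2.resize(a,None,fx=4,fy=4,interpolation=cv2.INTER_CUBIC))
a=manip.get_image("top")[:,:,::-1][130:270,205:385]; cv2.imwrite("pics/top1c.png",cv2.resize(a,None,fx=4,fy=4,interpolation=cv2.INTER_CUBIC))
E
```

```text
t 2.1 local [-0.073   0.054   0.0733] toolx deg 85.69 tz [-0.009 -0.    -1.   ] F [-1.  -1.3  0. ] w 0.0883 qd 0.149
```

View pics/side1c.png

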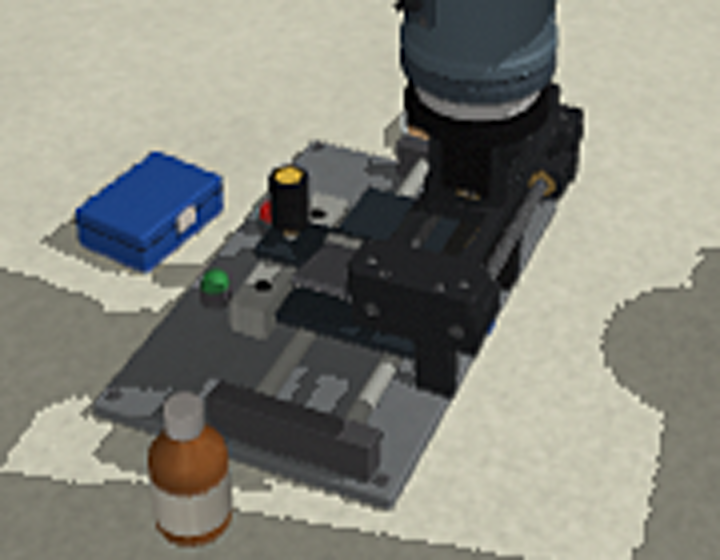

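The gripper hangs over the handle: the near finger is at crop (435,360), outside the rod, and blue shows at (490,325). Nothing is touching.

>>> step_arm(targets=[[0,0,0,0],[0,0,0,0]])

```text
t: 2.4
tcp_pos: [0.4895, 0.1391, 0.08]
orientation: [0.001, 0.733, 0.68, 0.002]
ft_force: [-0.0, -0.1, -0.2]
width: 0.0881
```

```bash
python3 loc.py
```

```text
t 2.4 local [-0.067   0.0542  0.08  ] toolx deg 85.68 tz [ 0.004  0.    -1.   ] F [-0.  -0.1 -0.2] w 0.0881 qd 0.006
```

>>> step_arm(targets=[[-0.003,0,0.009,0.3],[0,0,0.008,0],[0,0,0,0]])

```text
t: 2.7
tcp_pos: [0.4867, 0.1357, 0.0597]
orientation: [-0.001, 0.735, 0.678, -0.001]
ft_force: [-0.5, 0.3, -0.1]
width: 0.0884
```

>>> step_arm(targets=[[0,0,0,0],[0,0,0,0],[0,0,0,0],[0,0,0,0],[0,0,0,0]], gripper=1)

```text
t: 3.2
tcp_pos: [0.4876, 0.1359, 0.0608]
orientation: [0.0, 0.735, 0.678, 0.0]
ft_force: [-0.6, 0.9, -0.1]
width: 0.0501
```

```bash
python3 - <<'E'
from loc import *
loc()
a=manip.get_image("side")[:,:,::-1][175:315,215:395]; cv2.imwrite("pics/side2c.png",cv2.resize(a,None,fx=4,fy=4,interpolation=cv2.INTER_CUBIC))
E
```

```text
t 3.2 local [-0.0687  0.0509  0.0608] toolx deg 85.37 tz [ 0. -0. -1.] F [-0.6  0.9 -0.1] w 0.0501 qd 0.002
```

View pics/side2c.png

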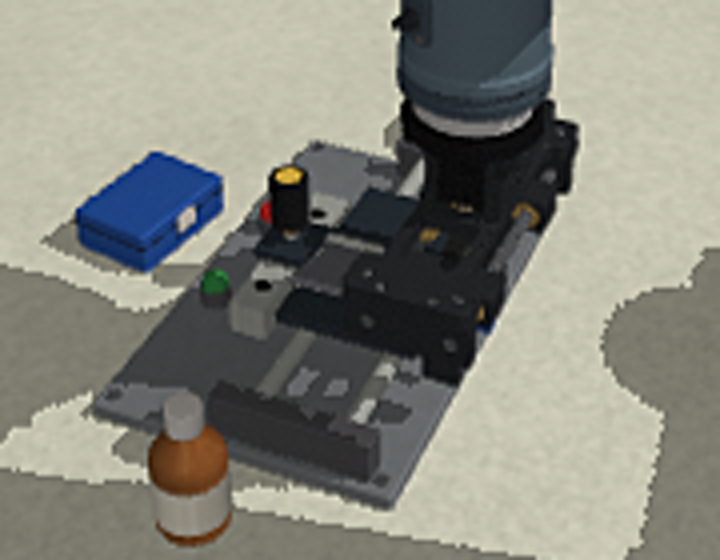

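>>> step_arm(targets=[[0,0.001,0,-0.6],[0,0,0,0],[0,0,0,0],[0,0,0,0],[0,0,0,0]])

```text
t: 3.75
tcp_pos: [0.4885, 0.1358, 0.0607]
orientation: [-0.0, 0.732, 0.682, -0.0]
ft_force: [0.2, 0.3, 0.6]
width: 0.0083
```

>>> step_arm(targets=[[0,0,0,0],[0,0,0,0],[0,0,0,0]])

```text
t: 4.05
tcp_pos: [0.4885, 0.1358, 0.0607]
orientation: [-0.0, 0.732, 0.682, -0.0]
ft_force: [0.0, 0.4, 0.4]
width: 0.0081
```

```bash
python3 loc.py
```

```text
t 4.05 local [-0.0678  0.0508  0.0607] toolx deg 85.96 tz [-0. -0. -1.] F [0.  0.4 0.4] w 0.0081 qd 0.001
```

```bash
python3 - <<'E'
import numpy as np
q=np.linspace(.208,3.16,21);y=(.052*np.cos(q)).round(4);z=(.052*np.sin(q)).round(4)
for i in range(20):print([round(y[i+1]-y[i],4),0,round(z[i]-z[i+1],4),0],end=', ' if i%5<4 else '\n')
E
```

```text
[np.float64(-0.0022), 0, np.float64(-0.0074), 0], [np.float64(-0.0031), 0, np.float64(-0.007), 0], [np.float64(-0.0042), 0, np.float64(-0.0064), 0], [np.float64(-0.0051), 0, np.float64(-0.0057), 0], [np.float64(-0.0059), 0, np.float64(-0.005), 0]
[np.float64(-0.0065), 0, np.float64(-0.004), 0], [np.float64(-0.0071), 0, np.float64(-0.003), 0], [np.float64(-0.0074), 0, np.float64(-0.0019), 0], [np.float64(-0.0076), 0, np.float64(-0.0009), 0], [np.float64(-0.0077), 0, np.float64(0.0003), 0]
[np.float64(-0.0075), 0, np.float64(0.0015), 0], [np.float64(-0.0073), 0, np.float64(0.0025), 0], [np.float64(-0.0067), 0, np.float64(0.0035), 0], [np.float64(-0.0062), 0, np.float64(0.0045), 0], [np.float64(-0.0055), 0, np.float64(0.0054), 0]
[np.float64(-0.0046), 0, np.float64(0.0062), 0], [np.float64(-0.0037), 0, np.float64(0.0067), 0], [np.float64(-0.0026), 0, np.float64(0.0072), 0], [np.float64(-0.0016), 0, np.float64(0.0075), 0], [np.float64(-0.0004), 0, np.float64(0.0077), 0]
```

>>> step_arm(targets=[[-0.0022,0,-0.0074,0],[-0.0031,0,-0.007,0],[-0.0042,0,-0.0064,0],[-0.0051,0,-0.0057,0],[-0.0059,0,-0.005,0]])

```text
t: 4.55
tcp_pos: [0.4867, 0.1135, 0.0914]
orientation: [0.001, 0.732, 0.682, -0.001]
ft_force: [9.4, -8.2, -22.4]
width: 0.0072
```

```bash
python3 loc.py
```

```text
t 4.55 local [-0.068   0.0284  0.0914] toolx deg 85.97 tz [-0.    -0.002 -1.   ] F [  9.4  -8.2 -22.4] w 0.0072 qd 0.125
```

>>> step_arm(targets=[[0,0,0,0],[0,0,0,0]])

```text
t: 4.75
tcp_pos: [0.4867, 0.1134, 0.0914]
orientation: [0.001, 0.732, 0.682, -0.001]
ft_force: [5.8, -8.8, -17.1]
width: 0.0073
```

```bash
python3 - <<'E'
from loc import *
loc()
a=manip.get_image("side")[:,:,::-1][175:315,215:395]; cv2.imwrite("pics/side3c.png",cv2.resize(a,None,fx=4,fy=4,interpolation=cv2.INTER_CUBIC))
E
```

```text
t 4.75 local [-0.068   0.0283  0.0914] toolx deg 85.93 tz [-0.001 -0.002 -1.   ] F [  5.8  -8.8 -17.1] w 0.0073 qd 0.003
```

View pics/side3c.png

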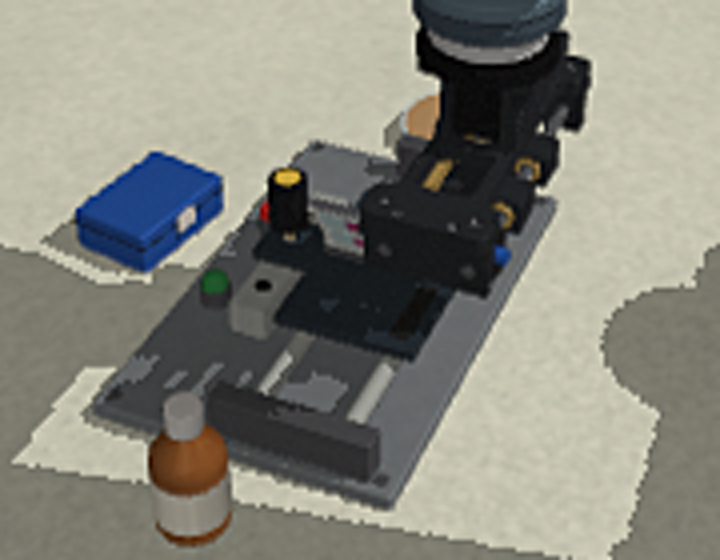

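The plate is following and the slides are showing at (340,225). There is a radial pull of about 19 N, so the rod sits a little above the TCP. I'll ease it.

>>> step_arm(targets=[[0,0,0.0015,0],[0,0,0.0015,0],[0,0,0,0]])

```text
t: 5.1
tcp_pos: [0.4868, 0.1152, 0.0896]
orientation: [-0.0, 0.732, 0.682, -0.0]
ft_force: [-1.5, -1.6, -2.3]
width: 0.0073
```

```bash
python3 loc.py
```

```text
t 5.1 local [-0.068   0.0302  0.0896] toolx deg 85.96 tz [-0.001  0.    -1.   ] F [-1.5 -1.6 -2.3] w 0.0073 qd 0.006
```

```bash
python3 - <<'E'
import numpy as np
q=np.linspace(.962,3.16,16);y=(.0525*np.cos(q)).round(4);z=(.0525*np.sin(q)).round(4)
for i in range(15):print([float(round(y[i+1]-y[i],4)),0,float(round(z[i]-z[i+1],4)),0],end=', ' if i%5<4 else '\n')
print(y[[5,10,15]],z[[5,10,15]]+.0463)
E
```

```text
[-0.0066, 0, -0.0039, 0], [-0.0071, 0, -0.0029, 0], [-0.0075, 0, -0.0019, 0], [-0.0076, 0, -0.0007, 0], [-0.0077, 0, 0.0004, 0]
[-0.0075, 0, 0.0015, 0], [-0.0073, 0, 0.0026, 0], [-0.0067, 0, 0.0036, 0], [-0.0062, 0, 0.0046, 0], [-0.0055, 0, 0.0054, 0]
[-0.0046, 0, 0.0062, 0], [-0.0036, 0, 0.0067, 0], [-0.0026, 0, 0.0073, 0], [-0.0016, 0, 0.0075, 0], [-0.0004, 0, 0.0077, 0]
[-0.0065 -0.0397 -0.0525] [0.0984 0.0807 0.0453]
```

>>> step_arm(targets=[[-0.0066,0,-0.0039,0],[-0.0071,0,-0.0029,0],[-0.0075,0,-0.0019,0],[-0.0076,0,-0.0007,0],[-0.0077,0,0.0004,0]])

```text
t: 5.6
tcp_pos: [0.4839, 0.0789, 0.0981]
orientation: [-0.001, 0.732, 0.682, 0.0]
ft_force: [2.3, 5.6, -9.1]
width: 0.0073
```

```bash
python3 loc.py
```

```text
t 5.6 local [-0.0685 -0.0062  0.0981] toolx deg 85.94 tz [-0.001  0.002 -1.   ] F [ 2.3  5.6 -9.1] w 0.0073 qd 0.159
```

>>> step_arm(targets=[[-0.0075,0,0.002,0],[-0.0073,0,0.003,0],[-0.0067,0,0.0036,0],[-0.0062,0,0.0046,0],[-0.0055,0,0.0054,0]])

```text
t: 6.1
tcp_pos: [0.4815, 0.0466, 0.0799]
orientation: [-0.001, 0.732, 0.682, 0.0]
ft_force: [-1.3, 10.8, -1.7]
width: 0.0061
```

```bash
python3 loc.py
```

```text
t 6.1 local [-0.0686 -0.0387  0.0799] toolx deg 85.94 tz [-0.001  0.003 -1.   ] F [-1.3 10.8 -1.7] w 0.0061 qd 0.12
```

>>> step_arm(targets=[[-0.004,0,0.0058,0],[-0.003,0,0.0065,0],[-0.0022,0,0.0073,0],[-0.0014,0,0.0075,0],[0,0,0.0075,0]])

```text
t: 6.6
tcp_pos: [0.4806, 0.0343, 0.0458]
orientation: [-0.001, 0.732, 0.682, -0.001]
ft_force: [-6.5, -1.5, 4.6]
width: 0.0062
```

>>> step_arm(targets=[[0,0,0,0],[0,0,0,0]])

```text
t: 6.8
tcp_pos: [0.4806, 0.0347, 0.0454]
orientation: [-0.001, 0.732, 0.682, -0.001]
ft_force: [-4.7, -0.6, 0.9]
width: 0.0061
```

```bash
python3 - <<'E'
from loc import *
loc()
a=manip.get_image("side")[:,:,::-1][175:315,215:395]; cv2.imwrite("pics/side4c.png",cv2.resize(a,None,fx=4,fy=4,interpolation=cv2.INTER_CUBIC))
E
```

```text
t 6.8 local [-0.0686 -0.0506  0.0454] toolx deg 85.96 tz [-0.002 -0.    -1.   ] F [-4.7 -0.6  0.9] w 0.0061 qd 0.004
```

View pics/side4c.png

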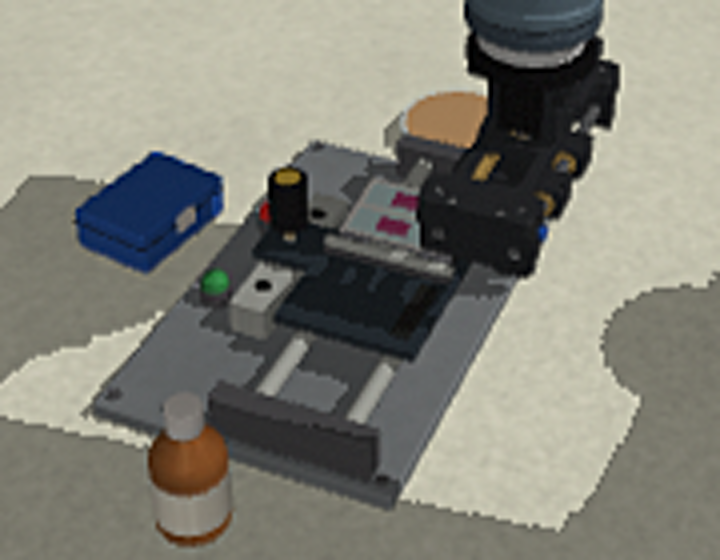

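The slides are up at (395,210). I'll press down until it meets the stop.

>>> step_arm(targets=[[0,0,0.0015,0],[0,0,0.0015,0],[0,0,0,0]])

```text
t: 7.15
tcp_pos: [0.4806, 0.0346, 0.0426]
orientation: [-0.0, 0.731, 0.682, -0.001]
ft_force: [-7.2, -3.0, 1.0]
width: 0.0058
```

```bash
python3 loc.py
```

```text
t 7.15 local [-0.0687 -0.0507  0.0426] toolx deg 85.99 tz [-0.002 -0.001 -1.   ] F [-7.2 -3.   1. ] w 0.0058 qd 0.003
```

>>> step_arm(targets=[[0,0,0.0015,0],[0,0,0.0015,0],[0,0,0,0]])

```text
t: 7.45
tcp_pos: [0.4806, 0.0346, 0.0396]
orientation: [-0.0, 0.731, 0.682, -0.001]
ft_force: [-6.2, -3.1, 1.2]
width: 0.0062
```

```bash
python3 - <<'E'
from loc import *
loc()
a=manip.get_image("side")[:,:,::-1][195:275,270:370]; cv2.imwrite("pics/side5c.png",cv2.resize(a,None,fx=7,fy=7,interpolation=cv2.INTER_CUBIC))
E
```

```text
t 7.45 local [-0.0687 -0.0507  0.0396] toolx deg 85.99 tz [-0.002 -0.001 -1.   ] F [-6.2 -3.1  1.2] w 0.0062 qd 0.001
```

View pics/side5c.png

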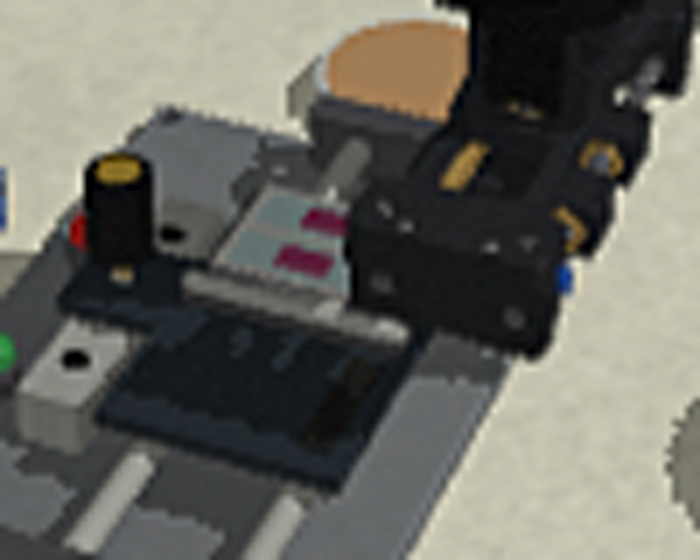

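```bash
python3 - <<'E'
from loc import *
c,s=np.cos(-.0692),np.sin(-.0692);R=np.array([[c,-s,0],[s,c,0],[0,0,1]])
for q in (2.6,2.8,3.0,3.14):
  for x in (-.085,-.08):
    print(q,x,proj("side",R@[x,.052*np.cos(q),.05+.052*np.sin(q)]+[.5526,.0804,0]),proj("top",R@[x,.052*np.cos(q),.05+.052*np.sin(q)]+[.5526,.0804,0]))
i=manip.get_image("side")[:,:,::-1];a=i[215:245,335:365]; cv2.imwrite("pics/side6c.png",cv2.resize(a,None,fx=18,fy=18,interpolation=cv2.INTER_NEAREST))
a=manip.get_image("top")[:,:,::-1][150:245,225:345]; cv2.imwrite("pics/top6c.png",cv2.resize(a,None,fx=6,fy=6,interpolation=cv2.INTER_CUBIC))
E
```

```text
2.6 -0.085 [[350.27670363 226.96952218]] [[295.96431826 236.38642486]]
2.6 -0.08 [[348.34069917 226.49958426]] [[296.11189187 234.54209017]]
2.8 -0.085 [[350.59043843 229.01774433]] [[297.73588626 236.792683  ]]
2.8 -0.08 [[348.67188062 228.54873543]] [[297.88118774 234.96149664]]
3.0 -0.085 [[350.64648659 231.68611394]] [[298.78077272 237.16313192]]
3.0 -0.08 [[348.74313391 231.21640736]] [[298.92424612 235.34589925]]
3.14 -0.085 [[350.53426693 233.8652046 ]] [[299.06470861 237.39343285]]
3.14 -0.08 [[348.63995492 233.39407627]] [[299.20719613 235.58613366]]
```

View pics/side6c.png

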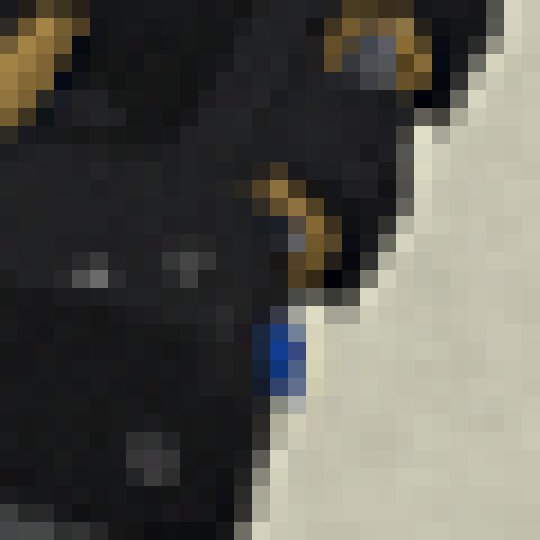

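View pics/top6c.png

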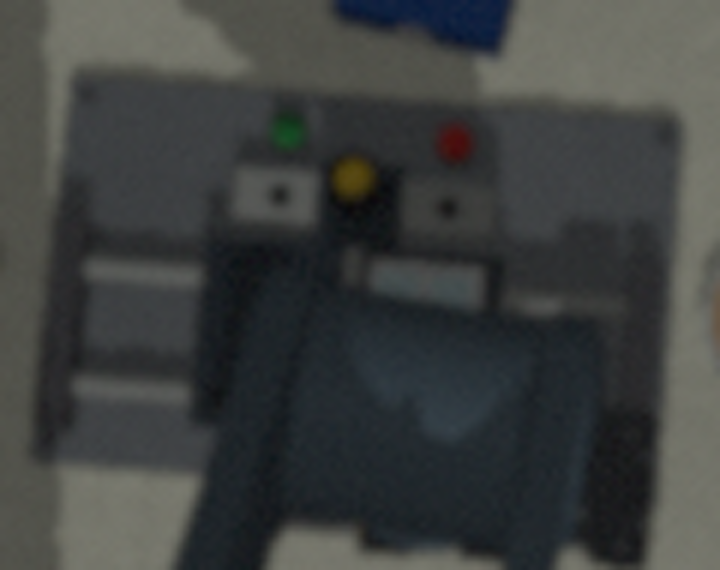

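>>> step_arm(targets=[[0,0,0,0],[0,0,0,0],[0,0,0,0],[0,0,0,0],[0,0,0,0]], gripper=0)

```text
t: 8.1
tcp_pos: [0.4818, 0.0352, 0.0393]
orientation: [0.0, 0.732, 0.682, 0.0]
ft_force: [-0.2, -0.8, 0.6]
width: 0.0432
```

>>> step_arm(targets=[[0,0,-0.02,0],[0,0,-0.04,0],[0,0,-0.04,0],[0,0,-0.04,0],[0,0,0,0]])

```text
t: 8.6
tcp_pos: [0.4851, 0.0348, 0.1848]
orientation: [0.004, 0.731, 0.682, 0.003]
ft_force: [2.2, -0.1, 0.0]
width: 0.0441
```

```bash
python3 - <<'E'
from loc import *
loc()
a=manip.get_image("side")[:,:,::-1][195:275,270:370]; cv2.imwrite("pics/side7c.png",cv2.resize(a,None,fx=7,fy=7,interpolation=cv2.INTER_CUBIC))
E
```

```text
t 8.6 local [-0.0642 -0.0502  0.1848] toolx deg 85.99 tz [ 0.011 -0.002 -1.   ] F [ 2.2 -0.1  0. ] w 0.0441 qd 0.071
```

View pics/side7c.png

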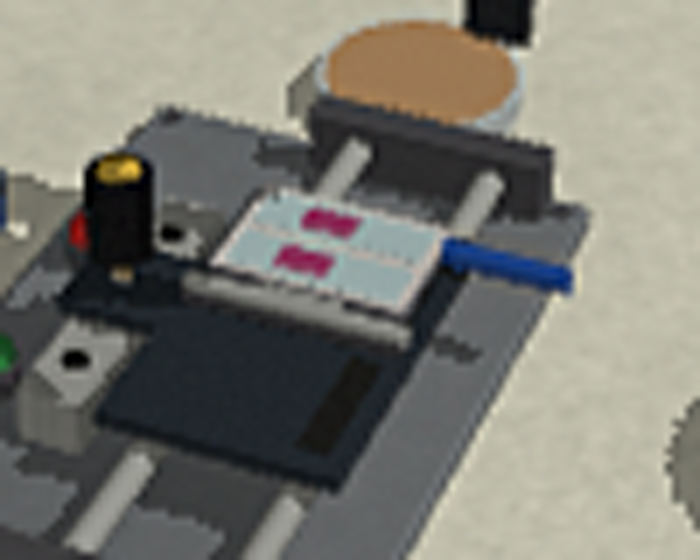

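The plate lies flat by eye, with the handle end at (568,277). To be certain, I'll press down on the rod with the closed fingertips.

>>> step_arm(targets=[[0,0,0.03,0],[0,0,0.03,0],[0,0,0.02,0],[0,0,0,0],[0,0,0,0]], gripper=1)

```text
t: 9.15
tcp_pos: [0.4807, 0.0354, 0.0982]
orientation: [-0.001, 0.732, 0.682, -0.001]
ft_force: [0.2, 0.1, 1.1]
width: 0.0063
```

```bash
python3 loc.py
```

```text
t 9.15 local [-0.0687 -0.0499  0.0982] toolx deg 85.97 tz [-0.002  0.    -1.   ] F [0.2 0.1 1.1] w 0.0063 qd 0.03
```

>>> step_arm(targets=[[0,0,0.01,0],[0,0,0.008,0],[0,0,0.003,0],[0,0,0,0]])

```text
t: 9.55
tcp_pos: [0.4811, 0.0353, 0.0776]
orientation: [-0.0, 0.732, 0.682, -0.0]
ft_force: [0.8, 0.0, -0.1]
width: 0.0004
```

>>> step_arm(targets=[[0,0,0.003,0],[0,0,0,0]])

```text
t: 9.75
tcp_pos: [0.4814, 0.0352, 0.075]
orientation: [0.0, 0.732, 0.682, 0.0]
ft_force: [0.4, 0.3, -0.3]
width: 0.0004
```

```bash
python3 loc.py
```

```text
t 9.75 local [-0.0679 -0.05    0.075 ] toolx deg 85.96 tz [ 0. -0. -1.] F [ 0.4  0.3 -0.3] w 0.0004 qd 0.005
```

>>> step_arm(targets=[[0,0,0.0015,0],[0,0,0.0015,0],[0,0,0,0]])

```text
t: 10.05
tcp_pos: [0.4819, 0.0351, 0.0735]
orientation: [0.0, 0.731, 0.682, -0.0]
ft_force: [-5.6, 0.1, 15.9]
width: 0.0007
```

>>> step_arm(targets=[[0,0,0.001,0],[0,0,0,0]])

```text
t: 10.25
tcp_pos: [0.482, 0.035, 0.0732]
orientation: [0.0, 0.731, 0.682, -0.0]
ft_force: [-8.5, -0.6, 22.2]
width: 0.0002
```

A firm stop at TCP z=0.0735 puts the fingertips at 0.0545, which matches the rod top at 0.055, so the plate is flat. Now to the knob.

>>> step_arm(targets=[[0,0,-0.044,0],[0,0,-0.045,0],[0.02,0.04,0,0],[0.02,0.045,0,0],[0.01,0.045,0,0]], gripper=-1)

```text
t: 10.75
tcp_pos: [0.6166, 0.0773, 0.1616]
orientation: [0.001, 0.731, 0.682, 0.001]
ft_force: [0.9, 0.7, 0.2]
width: 0.0383
```

>>> step_arm(targets=[[0,0.005,0,0],[0,0,0,0],[0,0,0,0],[0,0,0,0]])

```text
t: 11.15
tcp_pos: [0.6184, 0.0754, 0.16]
orientation: [-0.0, 0.732, 0.682, -0.0]
ft_force: [-0.2, 0.2, -0.3]
width: 0.0701
```

```bash
python3 - <<'E'
from loc import *
loc()
a=manip.get_image("side")[:,:,::-1][175:315,215:395]; cv2.imwrite("pics/side8c.png",cv2.resize(a,None,fx=4,fy=4,interpolation=cv2.INTER_CUBIC))
E
```

```text
t 11.15 local [ 0.066  -0.0004  0.16  ] toolx deg 85.95 tz [-0.001  0.    -1.   ] F [-0.2  0.2 -0.3] w 0.0701 qd 0.007
```

View pics/side8c.png

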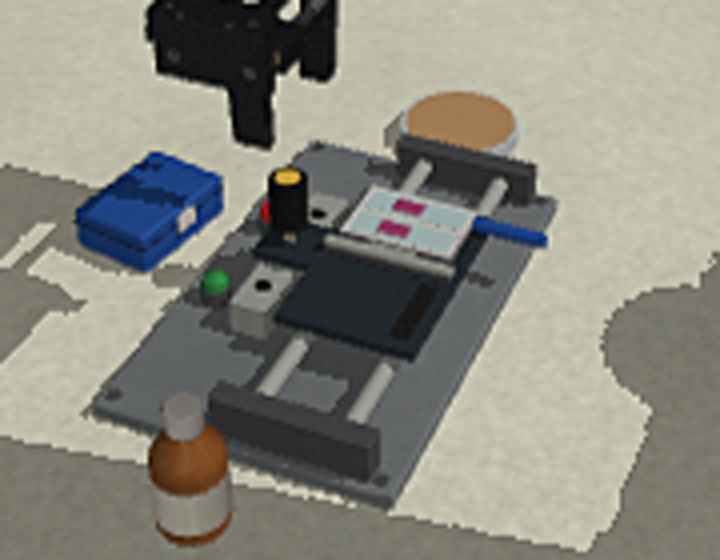

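The plate stayed flat and the gripper is above the knob. Next: go down and grip.

>>> step_arm(targets=[[0,0.001,0.03,0],[0,0.001,0.03,0],[0,0,0.02,0],[0,0,0.005,0],[0,0,0,0]])

```text
t: 11.7
tcp_pos: [0.6208, 0.0754, 0.0748]
orientation: [-0.0, 0.732, 0.682, -0.0]
ft_force: [-0.3, -0.6, 0.5]
width: 0.0878
```

>>> step_arm(targets=[[0,0,0,0],[0,0,0,0],[0,0,0,0],[0,0,0,0],[0,0,0,0]], gripper=1)

```text
t: 12.2
tcp_pos: [0.6218, 0.0755, 0.0754]
orientation: [0.0, 0.732, 0.682, 0.0]
ft_force: [-0.0, -0.3, 0.0]
width: 0.0503
```

>>> step_arm(targets=[[0,0,0,0],[0,0,0,0],[0,0,0,0],[0,0,0,0],[0,0,0,0]])

```text
t: 12.7
tcp_pos: [0.6216, 0.0755, 0.0749]
orientation: [-0.0, 0.732, 0.682, -0.0]
ft_force: [-0.3, -0.5, -0.1]
width: 0.0245
```

```bash
python3 loc.py
```

```text
t 12.7 local [ 0.0691 -0.0001  0.0749] toolx deg 85.97 tz [-0.  0. -1.] F [-0.3 -0.5 -0.1] w 0.0245 qd 0.002
```

Gripped with an opening of 24.5 mm, as expected for the 25 mm knob. Now pull up about 10 mm, which should bring the pin to about 15.

>>> step_arm(targets=[[0,0,-0.003,0],[0,0,-0.003,0],[0,0,-0.003,0],[0,0,-0.002,0],[0,0,0,0]])

```text
t: 13.2
tcp_pos: [0.6215, 0.0755, 0.0856]
orientation: [-0.0, 0.732, 0.682, -0.0]
ft_force: [5.1, 0.8, -10.8]
width: 0.0243
```

```bash
python3 - <<'E'
from loc import *
loc()
a=manip.get_image("side")[:,:,::-1][195:275,245:345]; cv2.imwrite("pics/side9c.png",cv2.resize(a,None,fx=7,fy=7,interpolation=cv2.INTER_CUBIC))
E
```

```text
t 13.2 local [ 0.069  -0.0001  0.0856] toolx deg 85.96 tz [-0.  0. -1.] F [  5.1   0.8 -10.8] w 0.0243 qd 0.005
```

View pics/side9c.png

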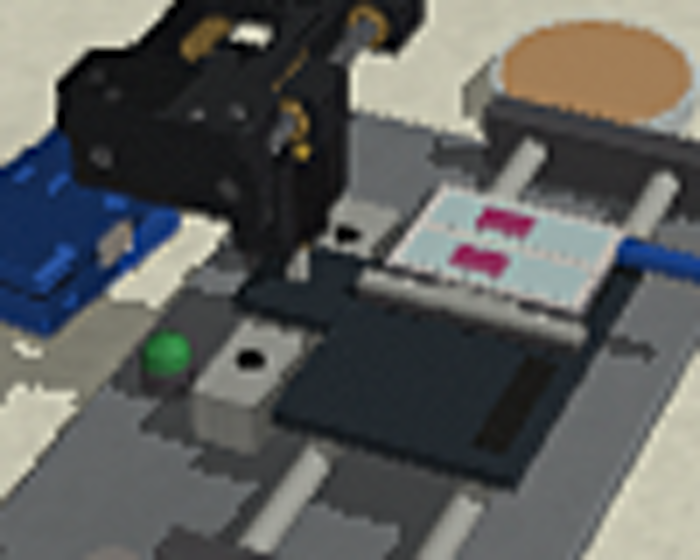

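10.8 N of pull puts the pin at about 15.7 mm, clear of its hole. Sliding +40 mm now.

>>> step_arm(targets=[[0.005,0,0,0],[0.005,0,0,0],[0.005,0,0,0],[0.005,0,0,0],[0,0,0,0]])

```text
t: 13.75
tcp_pos: [0.623, 0.0965, 0.0859]
orientation: [-0.0, 0.731, 0.682, 0.0]
ft_force: [4.8, 0.8, -11.0]
width: 0.0239
```

```bash
python3 loc.py
```

```text
t 13.75 local [0.0691 0.021  0.0859] toolx deg 86.01 tz [ 0.     0.001 -1.   ] F [  4.8   0.8 -11. ] w 0.0239 qd 0.01
```

>>> step_arm(targets=[[0.005,0,0,0],[0.005,0,0,0],[0.005,0,0,0],[0.005,0,0,0],[0,0,0,0]])

```text
t: 14.25
tcp_pos: [0.6245, 0.1164, 0.0861]
orientation: [-0.0, 0.731, 0.682, 0.0]
ft_force: [5.2, 1.0, -10.5]
width: 0.0241
```

>>> step_arm(targets=[[0,0,0,0],[0,0,0,0]])

```text
t: 14.45
tcp_pos: [0.6244, 0.1157, 0.086]
orientation: [-0.0, 0.732, 0.682, 0.0]
ft_force: [5.1, 0.2, -10.2]
width: 0.0241
```

```bash
python3 loc.py
```

```text
t 14.45 local [0.0692 0.0402 0.086 ] toolx deg 85.97 tz [ 0.     0.001 -1.   ] F [  5.1   0.2 -10.2] w 0.0241 qd 0.004
```

At local y +0.0402. Pressing down in stages.

>>> step_arm(targets=[[0,0,0.003,0],[0,0,0.003,0],[0,0,0.003,0],[0,0,0.002,0],[0,0,0,0]])

```text
t: 14.95
tcp_pos: [0.6246, 0.1154, 0.0755]
orientation: [0.0, 0.732, 0.682, 0.0]
ft_force: [-0.0, 1.1, -0.9]
width: 0.0237
```

```bash
python3 loc.py
```

```text
t 14.95 local [0.0694 0.0399 0.0755] toolx deg 85.97 tz [ 0.  0. -1.] F [-0.   1.1 -0.9] w 0.0237 qd 0.005
```

>>> step_arm(targets=[[0,0,0.002,0],[0,0,0.002,0],[0,0,0.001,0],[0,0,0,0]])

```text
t: 15.35
tcp_pos: [0.6246, 0.1154, 0.0704]
orientation: [0.0, 0.732, 0.682, 0.0]
ft_force: [-2.2, 2.0, 4.4]
width: 0.0243
```

```bash
python3 loc.py
```

```text
t 15.35 local [0.0694 0.0399 0.0704] toolx deg 85.97 tz [ 0.  0. -1.] F [-2.2  2.   4.4] w 0.0243 qd 0.003
```

>>> step_arm(targets=[[0,0,0.001,0],[0,0,0.001,0],[0,0,0,0]])

```text
t: 15.65
tcp_pos: [0.6247, 0.1154, 0.0697]
orientation: [0.0, 0.731, 0.682, 0.0]
ft_force: [-6.5, 0.5, 14.7]
width: 0.0239
```

```bash
python3 - <<'E'
from loc import *
loc()
a=manip.get_image("side")[:,:,::-1][195:275,245:345]; cv2.imwrite("pics/side10c.png",cv2.resize(a,None,fx=7,fy=7,interpolation=cv2.INTER_CUBIC))
E
```

```text
t 15.65 local [0.0695 0.0399 0.0697] toolx deg 85.98 tz [ 0. -0. -1.] F [-6.5  0.5 14.7] w 0.0239 qd 0.002
```

View pics/side10c.png

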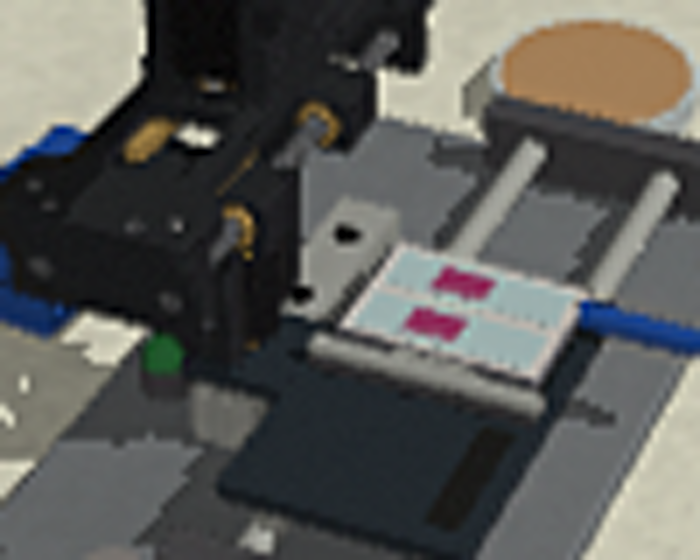

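The carriage is at the green hole, the other two holes are exposed and the plate is flat. The 14.7 N reaction at z=0.0697 means the pin is on its stop. I'll hold briefly and then hand in.

>>> step_arm(targets=[[0,0,0,0],[0,0,0,0],[0,0,0,0],[0,0,0,0],[0,0,0,0]])

```text
t: 16.2
tcp_pos: [0.6247, 0.1154, 0.0697]
orientation: [0.0, 0.731, 0.682, 0.0]
ft_force: [-6.5, 1.8, 14.2]
width: 0.024
```

```bash
python3 -c "
from loc import *
loc(); print(manip.close_job())"
```

```text
t 16.2 local [0.0695 0.0399 0.0697] toolx deg 85.98 tz [ 0. -0. -1.] F [-6.5  1.8 14.2] w 0.024 qd 0.001
the job is handed in; nothing more can be done
None
```

I turned the plate over by its blue handle and pressed it flat with the slides up. I then pulled the knob up, slid the carriage to the hole beside the green marker, and pressed the pin home. I handed in at 16.2 s, still gripping the knob and holding it down. `close_job` gives no verdict, so these are my own last checks:

- **Plate:** Pressing on the rod met a firm stop at its expected flat height, fingertips at 54.5 mm against a rod top of 55 mm. The last picture still shows it flat with the slides up.
- **Pin clear:** The pull was about 10.8 N at the top, which puts the pin about 15.7 mm up, well clear of its hole.
- **Carriage:** The knob was at stage y = +39.9 mm, against +40 mm for the green hole.
- **Pin home:** The grip height was 69.7 mm, against 70 mm for fully home. There was a steady push of about 14 N, and the fingers were 24 mm apart on the knob.
- **Bystanders:** I saw none move in the pictures, but took no final measurement of them.

**Checks that disagreed:**
- The camera heights read about 2 to 4 mm low against the text.
- The pull on the blue handle rose to about 25 N early in the turn. I eased the arm's path and it dropped to a few newtons.
- The finger opening on the 10 mm rod read only 6 to 8 mm, and near the end the pads slid down the rod. This is why I pressed the plate flat again with closed fingers.

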